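# Pin the drip-pole foot into its dock on the veterinary table

## Task

Push the blue drip-pole foot gently into its dock, by the black socket block and without gripping it, until it stops. Then take the quick-release pin out of its rest with its two red buttons pinched in, slide it down through the lined-up holes and press its collar down on the orange sprung ring until that is nearly flat, and let go so that the balls spring out underneath and hold it. Never force anything and leave the vial, the bowl and the clipper where they are.

Things in the scene. Friction and masses are not known exactly. Their poses are not given: they have to be found in the camera images.
- dock: White and aluminium clevis block fixed on the table, 90 x 84 mm, 78 mm high. Origin on the table under its vertical bore, z up, +x the way the foot slides in. Two 8 mm plates, undersides 50 and 70 mm above the table, have bores of 16.5 and 16 mm; the foot's 10 mm tongue slides between them and has a 16 mm hole. Mouths chamfered 1.5 to 2 mm. Below the lower plate it is open to 6 mm above the table.
- bore_mouth (a point): Centre of the bore at the top plate's upper face, 78 mm above the table.
- ring_top (a point): Centre of the upper face of the orange sprung ring over the bore: outer diameter 34 mm, hole 20 mm, top 88 mm above the table when free. It goes down 6 mm and pushes back with 1 N at first, 5 N when flat. It must go down 2.5 mm or more (3 N) for the pin's balls to clear the lower plate; aim for 4 to 5 mm. When let go it lifts the locked pin until the balls bear on the plate.
- socket_mid (a point): Centre of the black pole-socket block on the blue foot: 30 mm (along dock x) x 40 x 45 mm high, underside 69 mm above the table. Push on its flat face away from the bore (dock -x side); the foot's bare bar, 42 mm wide, top 69 mm above the table, runs on behind it for 28 to 72 mm. A red thumbscrew sticks out of its +y side. 25 N or more on the block, pushed or squeezed, is forcing it.
- socket: The same block; origin at the centre of its underside, axes as the dock's. It is clamped up to 22 mm either way along the foot, so it does not tell where the foot's hidden hole is: with the foot fully in, it stands 83 to 127 mm from the bore axis. The foot starts 15 to 33 mm out, slides with about 3 N, stays where it is left, and its hole lines up with the bore when the foot is against its hard stop.
- pin_head (a point): Centre of the head of the loose quick-release pin (140 g), standing upright in its rest with about 1 mm of play. z up; the red buttons face +y and -y. Head: yellow core and two red button plates 22 mm wide (x), 33 mm high, 40 mm across when free, 30 mm pinched in (5 mm each, 4 N rising to 12 N each; a 30 to 50 N grip holds it firmly). Locked in the dock this point is about 109 mm up.
- pin: The same pin; origin at the centre of the collar's underside, 23.5 mm below the head's centre. Collar 32 mm in diameter, 5 mm thick. Below it a 14 mm shank, 42 mm long, then a 6 mm nose tapering to 10 mm. A brass ball stands 4 mm out of the shank under each button, upper side 35.5 mm below the collar; it goes in with its button. More than 30 N in all between pin and dock (foot, ring and bores) is forcing it.
- button_left (a joint): Travel of the pin's button on the +y side: 0 free, ball fully out; 0.005 m pinched in, ball inside the shank.
- button_right (a joint): The same for the button on the -y side.
- rest: White plastic block, 70 x 70 mm and 60 mm high, fixed, with a 24 mm square hole through it, in which the pin stands with its collar on the top face. Origin at the centre of its underside.
- vial: Amber bottle, 48 mm in diameter, 110 mm high, origin at the centre of its underside. Leave alone.
- bowl: Metal bowl, 100 mm across, 35 mm high, origin at the centre of its underside. Leave alone.
- clipper: Blue hair clipper, 175 x 42 x 34 mm, lying flat; origin under its body. Leave alone.

How it is judged:
By the outcome, as a careful person would: the job done as asked, in the order asked, and still so for the second after the job is handed in, with the robot touching nothing.
It also fails if it takes over 61 s, if anything falls off the work surface, if the arm or the gripper's body presses on something with over 40 N, if the wrist force passes 120 N, or if a joint passes its speed limit or range.

## Robot

A 6-joint arm with a two-finger parallel gripper is mounted at the origin on the work surface. World frame = base frame: x ahead of the robot, y to its left, z up, the work surface at z = 0. Lengths are in mm, angles in rad, forces in N, time in s.
With the tool pointing down it reaches from about 350 to 875 mm from the base axis. Payload 4.2 kg.
Tool frame: the origin (TCP) lies at the very end of the fingers, on their centre line; the grasp point (between the pads) lies 19 mm behind it; z points along the fingers, y is the line along which they close (so a half turn about z gives the same grasp; the last joint's range is limited). The gripper opens to 85 mm and grips with 20 to 120 N. Pads are 22 mm wide; open, the fingers measure 114 mm over their backs; the gripper's body (76 mm by 85 mm) begins 54 mm behind the grasp point. The pads swing forward as they close: fully open they stand 13 mm farther back than shut.
Start: joints at [1.444, 0.385, 0.008, 0, -1.194, -0.259], TCP at [235.155, 579.052, 231.312] pointing down, gripper open.
Joint ranges: [-3.14, 3.14], [-1.21, 2.06], [-1.07, 1.41], [-3.16, 2.05], [-2.99, -0.16], [-3.1, 3.1]. Speed limits (rad/s): [2.79, 2.79, 3.14, 3.14, 3.14, 3.14].

## Interface

Orientations are given as a unit quaternion [x, y, z, w].
In Python, from bench import arm gives the robot as it stands.
- The arm moves only by the tool servo_tool, never from a script. Its argument "rows" is a list that holds one entry, the list of rows, each a list of 7 numbers: the finger opening in mm, from 0 to 85.4, then the shift along the tool's x, y, z in mm, then the turn, a rotation vector about the tool's x, y, z in rad. A call has 1 to 10 rows; each row is the pose to reach, as a shift and turn from the pose commanded when the call began, along the tool's axes at that moment; what a row does not reach only later rows make up. A row lasts 1/8 s, in which the tool goes at most 62.5 mm and 10.7 degrees, less where a joint would pass 70% of its speed; a pose out of reach is approached as far as the arm can. A call with a gripper value outside its range is refused whole. The fingers move at their own pace and stop on an object; the grip force is fixed at half the most. Time passes only in rows, so rows that repeat a pose let the fingers close. It gives the time, the measured TCP pose, the force, the opening and the grip force at its end, in the units of the state.
- arm.read_state(): the state, without advancing time (a new reading comes with each control period).
- arm.get_image(name): name is "side" or "top" or "wrist"; returns the picture (400x640x3 uint8, red, green, blue); there is no depth.
- arm.camera_params(name): a dict with "intrinsics" (3x3 intrinsics, pixels), "R" (3x3) and "t" (3): a world point X has camera coordinates R X + t. Camera axes: x right, y down, z forward; pixel columns grow to the right and rows downward; lengths in mm; the calibration is good to about 2 mm. A picture is of the moment at which its call begins: read the wrist's pose just before it. camera_params takes no time and is no camera call; for the wrist camera it gives the pose at the moment of the call.
- arm.job_done(): hands the job in; it is judged then, once.
The state is a dict: "clock": time; "joints": joint angles; "joint_vel": joint speeds; "joint_efforts": joint torques, N m; "position": TCP position; "ee_rot": TCP orientation; "contact_force": force on the tool from outside, world axes, zero at the start; "wrist_torque": the same for the moment, N m; "gripper_width": finger opening in mm; "grasp_force": force on a finger pad.
Only numpy, scipy, OpenCV 4.12 (cv2) and the standard library are available. Lean on these libraries where they do the work, as an engineer would, in place of code of your own. Each camera call takes 0.05 s, during which the arm holds its last target. There are 200 camera calls.

## Working session

There is one attempt and no reset: what is moved stays moved. The work goes in short steps, Python scripts to look and compute and a tool call to move; the robot and the scene stay as the last step left them, time stands still between calls to the robot, and variables do not carry over. Pictures are saved under pics/ and viewed, at most 10 in all, crops included, and the job is handed in when it is done.

Besides the shell and the picture viewer there is one more tool, called after "Emit:" as name(argument=value, ...), one argument or row to a line, values as JSON. servo_tool: Moves the arm, as the interface text tells. Its arguments: {"type":"object","properties":{"rows":{"type":"array"}},"required":["rows"]}

```bash
ls; mkdir -p pics; python3 - <<'E'
from bench import arm
import cv2
s=arm.read_state();print({k:s[k] for k in('clock','position','ee_rot','contact_force','gripper_width')})
for n in('side','top'):
    im=arm.get_image(n);cv2.imwrite(f'pics/{n}0.png',im[:,:,::-1]);p=arm.camera_params(n);print(n,p)
E
```

```text
pics
{'clock': 0.0, 'position': array([234.92502834, 578.52722114, 230.20170813]), 'ee_rot': array([ 9.81438031e-01, -1.91776302e-01, -1.53634654e-04,  1.10388874e-03]), 'contact_force': array([-0.36230446, -0.09296613, -0.39318577]), 'gripper_width': 85.52776353930494}
side {'intrinsics': array([[396.50624841,   0.        , 319.71737055],
       [  0.        , 396.50624841, 200.98678025],
       [  0.        ,   0.        ,   1.        ]]), 'R': array([[-0.99837959, -0.05597059, -0.01027064],
       [-0.0365001 ,  0.76833208, -0.63900983],
       [ 0.04365701, -0.63759949, -0.76913   ]]), 't': array([629.60453338,  89.8482772 , 990.18931743])}
top {'intrinsics': array([[389.80106114,   0.        , 318.65466003],
       [  0.        , 389.80106114, 200.37864696],
       [  0.        ,   0.        ,   1.        ]]), 'R': array([[-0.12119663, -0.99262486, -0.00269409],
       [-0.97236369,  0.11926755, -0.20070899],
       [ 0.19955005, -0.02170562, -0.9796472 ]]), 't': array([ 51.55396204, 660.75394941, 998.18298603])}
```

View pics/side0.png

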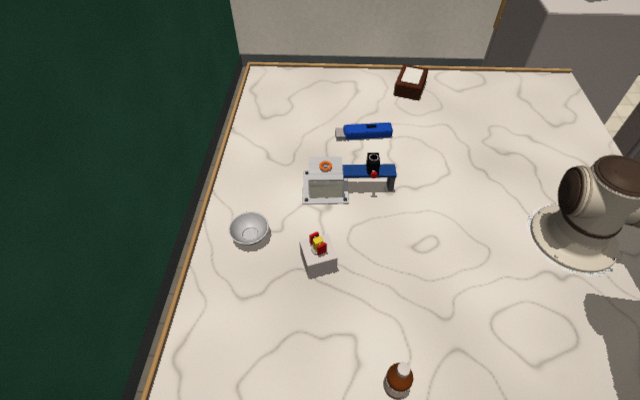

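View pics/top0.png

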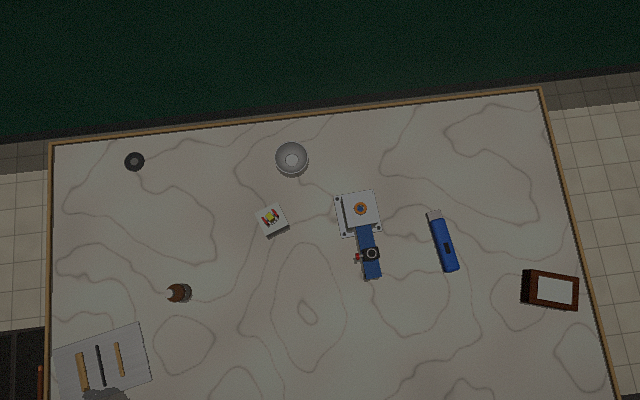

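The side view shows the ring at (326,166), black socket (373,160), and pin head (318,243). The top view shows the ring at (360,209), socket (371,254), and pin (270,217). Dock +x points away from the robot.

```bash
cat > h.py <<'E'
import numpy as np, cv2
from bench import arm
def ray(p,uv):
    K,R,t=p['intrinsics'],p['R'],p['t']
    return -R.T@t, R.T@np.linalg.solve(K,[uv[0],uv[1],1.])
def plane(p,uv,z):
    c,d=ray(p,uv); return c+d*(z-c[2])/d[2]
def proj(p,X):
    c=p['R']@np.asarray(X,float)+p['t']; u=p['intrinsics']@c; return u[:2]/u[2]
def cross(p,a,q,b):
    c1,d1=ray(p,a);c2,d2=ray(q,b)
    s=np.linalg.lstsq(np.c_[d1,-d2],c2-c1,rcond=None)[0]
    P,Q=c1+s[0]*d1,c2+s[1]*d2; return (P+Q)/2,np.linalg.norm(P-Q)
def mask(im,col):   # im RGB
    h=cv2.cvtColor(im,cv2.COLOR_RGB2HSV)
    if col=='red': m=cv2.inRange(h,(0,150,50),(4,255,255))|cv2.inRange(h,(172,150,50),(180,255,255))
    else:
        r={'orange':((6,150,90),(16,255,255)),'yellow':((22,130,90),(34,255,255)),'blue':((100,130,40),(125,255,255)),'black':((0,0,0),(180,255,40))}[col]
        m=cv2.inRange(h,*r)
    return m
def blobs(m,n=4,amin=4):
    k,l,st,c=cv2.connectedComponentsWithStats(m)
    o=[(int(st[i,4]),c[i].round(1).tolist(),st[i,:4].tolist()) for i in range(1,k) if st[i,4]>=amin]
    return sorted(o,key=lambda a:-a[0])[:n]
E
python3 - <<'E'
from h import *
P={}
for n in('side','top'):
    im=cv2.imread(f'pics/{n}0.png')[:,:,::-1].copy();P[n]=arm.camera_params(n)
    for c in('orange','yellow','red','blue'): print(n,c,blobs(mask(im,c)))
print(cross(P['side'],(326,166),P['top'],(360,209)), plane(P['side'],(326,166),88),plane(P['top'],(360,209),88))
print(cross(P['side'],(373,156),P['top'],(371,254)))
print(cross(P['side'],(318,242),P['top'],(270,217)))
w=arm.camera_params('wrist');print(w, -w['R'].T@w['t'])
E
```

```text
side orange [(215, [399.9, 381.3], [390, 373, 23, 16]), (62, [325.5, 165.6], [320, 161, 12, 10]), (4, [312.0, 240.5], [312, 239, 1, 4])]
side yellow [(71, [317.2, 240.9], [313, 236, 10, 12])]
side red [(78, [321.4, 248.5], [317, 243, 9, 12]), (40, [313.0, 236.1], [310, 232, 9, 12]), (39, [373.7, 174.2], [370, 171, 8, 7])]
side blue [(642, [367.6, 130.7], [344, 123, 48, 16]), (293, [355.2, 170.6], [343, 165, 27, 12]), (203, [386.7, 170.7], [378, 165, 18, 13])]
top orange [(63, [360.2, 207.5], [355, 202, 12, 12]), (13, [39.0, 368.0], [38, 366, 3, 5])]
top yellow [(40, [269.4, 216.1], [266, 212, 8, 9])]
top red [(19, [357.3, 255.9], [356, 253, 4, 7]), (14, [264.3, 220.1], [262, 217, 6, 7]), (13, [274.2, 212.1], [272, 209, 5, 7])]
top blue [(708, [444.5, 244.6], [431, 218, 29, 54]), (328, [365.1, 236.6], [356, 225, 19, 25]), (266, [371.9, 268.9], [363, 259, 19, 20]), (17, [359.9, 208.4], [358, 207, 5, 4])]
(array([ 621.19458871, -135.37860335,   85.76974272]), np.float64(0.6809187006700188)) [ 620.76331318 -133.06037235   88.        ] [ 621.16209654 -135.15228611   88.        ]
(array([ 499.78601595, -142.58682922,  119.5890315 ]), np.float64(3.114196835351507))
(array([628.20613208, 105.11285775,  88.47867393]), np.float64(1.1436210451297184))
{'intrinsics': array([[353.88597074,   0.        , 316.0186834 ],
       [  0.        , 353.88597074, 201.83201012],
       [  0.        ,   0.        ,   1.        ]]), 'R': array([[-0.37591915, -0.92665093,  0.00168556],
       [-0.88306638,  0.3587881 ,  0.3024316 ],
       [-0.28085329,  0.11220136, -0.9531696 ]]), 't': array([625.3943147 , -39.05709305, 380.56478331])} [307.49056126 550.83555837 373.500739  ]
```

Emit:
servo_tool(
  rows=[
    [[85,55,45,-5,0,0,-0.05],[85,110,90,-10,0,0,-0.1],[85,165,135,-15,0,0,-0.15],[85,220,180,-20,0,0,-0.2],[85,270,221,-25,0,0,-0.25],[85,320,262,-30,0,0,-0.3],[85,370,303,-30,0,0,-0.36],[85,420,344,-30,0,0,-0.385],[85,470,385,-30,0,0,-0.385],[85,500,410,-30,0,0,-0.385]],
  ],
)

```text
clock: 1.35
position: [533.9, 29.0, 261.1]
ee_rot: [1.0, -0.0, -0.0, -0.0]
contact_force: [1.1, 0.6, -0.3]
gripper_width: 85.0
grasp_force: 0.0
```

Emit:
servo_tool(
  rows=[
    [[0,20,40,0,0,0,0],[0,30,45,0,0,0,0],[0,30,45,0,0,0,0]],
  ],
)

```text
clock: 1.72
position: [563.4, -14.1, 260.5]
ee_rot: [1.0, -0.001, -0.001, 0.0]
contact_force: [-0.7, -0.5, -0.8]
gripper_width: 31.6
grasp_force: 0.0
```

```bash
python3 - <<'E'
from h import *
p=arm.camera_params('wrist');im=arm.get_image('wrist');cv2.imwrite('pics/w1.png',im[:,:,::-1])
import pickle;pickle.dump(p,open('w1.pkl','wb'))
s=arm.read_state();print(s['clock'],s['position'],s['ee_rot'],s['gripper_width'])
for c in('orange','yellow','red','blue'): print(c,blobs(mask(im,c),6,30))
E
```

```text
1.775 [563.03302017 -13.49506724 260.77409592] [ 9.99999809e-01 -2.62709372e-04 -5.53993744e-04 -7.44589246e-05] 23.73479957477701
orange [(713, [456.7, 108.3], [438, 89, 38, 39])]
yellow [(452, [172.3, 103.4], [159, 90, 28, 28])]
red [(372, [191.8, 91.3], [178, 80, 30, 25]), (300, [159.6, 114.9], [147, 104, 31, 23]), (173, [415.6, 241.7], [410, 233, 12, 18])]
blue [(5227, [615.7, 213.5], [587, 149, 53, 126]), (2641, [444.4, 190.6], [423, 159, 46, 77]), (947, [437.7, 272.2], [421, 246, 40, 41]), (145, [452.5, 107.9], [447, 100, 12, 16])]
```

View pics/w1.png

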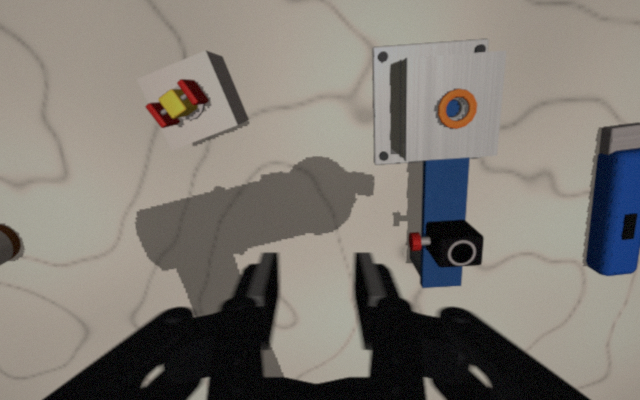

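The wrist view shows the ring at (457,108), with blue tongue visible in its hole. The bar runs from column 423 to 468, and the socket is at (455,243) with the thumbscrew on its left. The pin head is at (173,103), yawed in its rest.

```bash
python3 - <<'E'
from h import *
import pickle
p=pickle.load(open('w1.pkl','rb'));im=cv2.imread('pics/w1.png')[:,:,::-1].copy()
o=mask(im,'orange');c=max(cv2.findContours(o,0,1)[0],key=cv2.contourArea);e=cv2.fitEllipse(c);print('ring ell',e)
ring=plane(p,e[0],88);print('ring',ring)
b=mask(im,'blue');L=[];Rr=[]
for r in list(range(166,226,4))+list(range(268,282,4)):
    x=np.where(b[r,415:480])[0]+415; L.append(plane(p,(x.min(),r),69)); Rr.append(plane(p,(x.max()+1,r),69))
for n,A in(('L',np.array(L)),('R',np.array(Rr))):
    f=np.polyfit(A[:15,0],A[:15,1],1);print(n,'yaw',np.arctan(f[0]),'y at x=550',np.polyval(f,550), A[-1],A[0])
x=np.where(b[240:300].any(1))[0].max()+240;print('bar end row',x,plane(p,(441,x+1),69))
# pin
for col in('yellow','red'):
    for a,cc,bb in blobs(mask(im,col),2,30):
        print(col,cc,plane(p,cc,100),plane(p,cc,84))
# rest top: bright quad around
g=cv2.cvtColor(im,cv2.COLOR_RGB2HSV);cv2.imwrite('pics/crop1.png',cv2.hconcat([cv2.resize(im[40:160,120:260,::-1],None,fx=2.8,fy=2.8,interpolation=0),cv2.resize(im[180:300,390:530,::-1],None,fx=2.8,fy=2.8,interpolation=0)]))
E
```

```text
ring ell ((456.75506591796875, 108.36498260498047), (35.17148971557617, 39.70085144042969), 41.7711296081543)
ring [ 625.68580126 -134.45702429   88.        ]
L yaw 0.061265179356351805 y at x=550 -118.70577252316671 [ 447.41129172 -125.87714871   69.        ] [ 571.12353073 -117.65749722   69.        ]
R yaw -0.1580201100617658 y at x=550 -159.44312905678208 [ 447.37483534 -166.42358909   69.        ] [ 571.07916479 -158.97670168   69.        ]
bar end row 286 [ 438.90020797 -147.05150895   69.        ]
yellow [172.3, 103.4] [630.54199946 105.8815638  100.        ] [629.95319038 112.15551859  84.        ]
red [191.8, 91.3] [640.07570785  88.71947969 100.        ] [639.98938289  94.08888879  84.        ]
red [159.6, 114.9] [621.29639476 117.64260785 100.        ] [620.22028635 124.53644084  84.        ]
```

View pics/crop1.png

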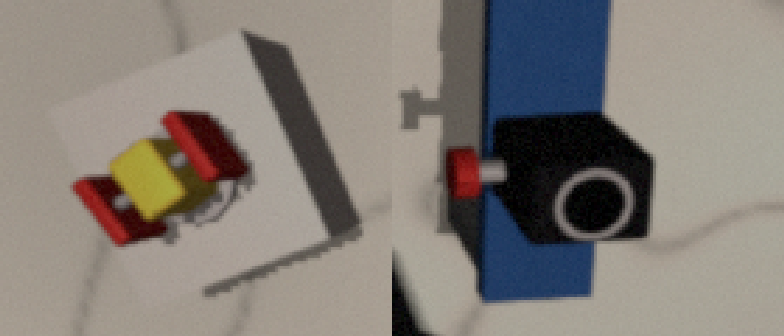

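```bash
python3 - <<'E'
from h import *
import pickle
p=pickle.load(open('w1.pkl','rb'))
cr=lambda x,y,o:(o[0]+x/2.8,o[1]+y/2.8)
o=(390,180)
for n,x,y in(('back L',530,241),('back R',650,236),('top FR',652,157),('front FL?',601,113)): print(n,plane(p,cr(x,y,o),114))
print('ring centre circ',plane(p,cr(593,202,o),115))
P={n:arm.camera_params(n) for n in('side','top')}
for n in P:
    im=cv2.imread(f'pics/{n}0.png')[:,:,::-1].copy()
    m=mask(im,'black'); bx={'side':(355,145,395,180),'top':(355,240,390,270)}[n]
    mm=np.zeros_like(m);mm[bx[1]:bx[3],bx[0]:bx[2]]=m[bx[1]:bx[3],bx[0]:bx[2]];print(n,blobs(mm,3))
s=arm.read_state()['position'];R=np.array([[np.cos(.0625),np.sin(.0625),0],[-np.sin(.0625)*-1*-1,np.cos(.0625),0],[0,0,1]])
E
```

```text
back L [ 487.74668097 -252.72399282  114.        ]
back R [ 489.52053189 -291.28423355  114.        ]
top FR [ 517.31888067 -284.65232048  114.        ]
front FL? [ 532.1950118  -264.86546531  114.        ]
ring centre circ [ 502.16681751 -268.92735099  115.        ]
side [(151, [372.3, 165.2], [367, 153, 13, 22]), (21, [373.6, 156.6], [371, 155, 6, 4]), (4, [388.5, 178.5], [388, 178, 2, 2])]
top [(110, [369.1, 254.2], [360, 247, 20, 14]), (35, [371.5, 252.7], [369, 250, 6, 7])]
```

Emit:
servo_tool(
  rows=[
    [[0,-34,44,20,0,0,-0.03],[0,-68,88,50,0,0,-0.0625],[0,-101,132,80,0,0,-0.0625],[0,-101,132,120,0,0,-0.0625],[0,-101,132,150,0,0,-0.0625],[0,-101,132,170,0,0,-0.0625],[0,-101,132,176,0,0,-0.0625],[0,-101,132,176,0,0,-0.0625]],
  ],
)

```text
clock: 2.78
position: [462.5, -145.2, 85.7]
ee_rot: [0.999, 0.032, 0.0, 0.0]
contact_force: [0.1, 0.2, -0.5]
gripper_width: 0.2
grasp_force: 0.0
```

Emit:
servo_tool(
  rows=[
    [[0,4,0,0,0,0,0],[0,8,0,0,0,0,0],[0,12,0,0,0,0,0],[0,16,0,0,0,0,0],[0,18,0,0,0,0,0],[0,20,0,0,0,0,0],[0,22,0,0,0,0,0]],
  ],
)

```text
clock: 3.65
position: [483.9, -144.7, 85.1]
ee_rot: [1.0, 0.031, -0.0, -0.0]
contact_force: [-3.2, 0.1, 2.1]
gripper_width: -0.0
grasp_force: 1.6
```

Emit:
servo_tool(
  rows=[
    [[0,1.5,0,0,0,0,0],[0,3,0,0,0,0,0],[0,4.5,0,0,0,0,0],[0,6,0,0,0,0,0],[0,6,0,0,0,0,0]],
  ],
)

```text
clock: 4.28
position: [490.4, -144.3, 85.1]
ee_rot: [1.0, 0.031, 0.0, -0.0]
contact_force: [-2.8, 0.2, 0.4]
gripper_width: -0.1
grasp_force: 1.2
```

Emit:
servo_tool(
  rows=[
    [[0,1,0,0,0,0,0],[0,2,0,0,0,0,0],[0,3,0,0,0,0,0],[0,4,0,0,0,0,0],[0,4,0,0,0,0,0]],
  ],
)

```text
clock: 4.9
position: [491.6, -144.2, 85.1]
ee_rot: [1.0, 0.031, -0.003, -0.0]
contact_force: [-8.6, 0.1, 5.8]
gripper_width: -0.5
grasp_force: 4.3
```

Emit:
servo_tool(
  rows=[
    [[0,0.8,0,0,0,0,0],[0,1.6,0,0,0,0,0],[0,2.4,0,0,0,0,0],[0,2.4,0,0,0,0,0]],
  ],
)

```text
clock: 5.4
position: [491.5, -144.2, 85.1]
ee_rot: [1.0, 0.03, -0.005, -0.0]
contact_force: [-13.0, 0.4, 10.9]
gripper_width: 0.4
grasp_force: 6.8
```

Emit:
servo_tool(
  rows=[
    [[0,-10,0,0,0,0,0],[0,-20,0,0,0,0,0],[0,-20,0,-40,0,0,0],[0,-20,0,-90,0,0,0],[0,10,0,-115,0,0,0],[85,47,0,-115,0,0,0],[85,47,0,-115,0,0,0],[85,47,0,-115,0,0,0]],
  ],
)

```text
clock: 6.4
position: [543.1, -140.9, 199.8]
ee_rot: [1.0, 0.031, -0.0, -0.0]
contact_force: [0.2, 0.3, 0.5]
gripper_width: 54.4
grasp_force: 0.0
```

```bash
python3 - <<'E'
from h import *
import pickle
p=arm.camera_params('wrist');im=arm.get_image('wrist');cv2.imwrite('pics/w2.png',im[:,:,::-1])
pickle.dump(p,open('w2.pkl','wb'))
s=arm.read_state();print(s['clock'],s['position'],s['ee_rot'],s['gripper_width'])
o=mask(im,'orange');c=max(cv2.findContours(o,0,1)[0],key=cv2.contourArea);e=cv2.fitEllipse(c);print(e,plane(p,e[0],88), -p['R'].T@p['t'])
x,y=map(int,e[0]);cv2.imwrite('pics/crop2.png',cv2.resize(im[max(0,y-50):y+100,x-100:x+100,::-1],None,fx=3.8,fy=3.8))
E
```

```text
6.45 [ 542.80694522 -140.92611566  199.85743511] [ 9.99525206e-01  3.08100521e-02 -3.08406778e-04 -9.16041518e-05] 61.822008159816
((317.0845947265625, 82.60505676269531), (46.32086181640625, 48.98957061767578), 179.38438415527344) [ 625.5635918  -135.30555384   88.        ] [ 621.13598289 -135.03616061  342.86858809]
```

View pics/crop2.png

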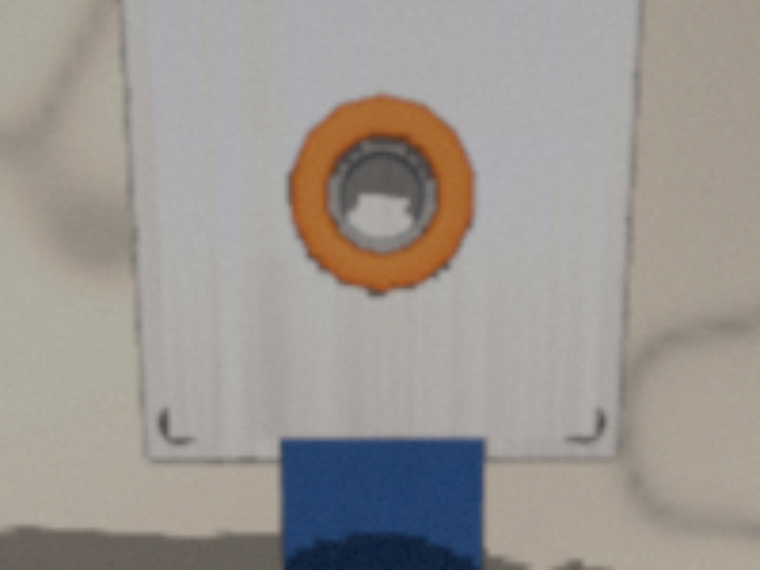

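The hole is clear: light floor shows through the bore at crop (380,195), with no blue, so the foot is fully in. Next I look at the pin from above.

Emit:
servo_tool(
  rows=[
    [[60,7,-50,-10,0,0,-0.15],[60,15,-100,-20,0,0,-0.3],[60,23,-150,-20,0,0,-0.45],[60,30,-199,-20,0,0,-0.54],[60,30,-199,-20,0,0,-0.54],[60,30,-199,-20,0,0,-0.54]],
  ],
)

```text
clock: 7.2
position: [560.5, 59.3, 220.2]
ee_rot: [0.955, 0.296, -0.0, 0.0]
contact_force: [0.3, -0.2, -0.1]
gripper_width: 60.1
grasp_force: 0.0
```

```bash
python3 - <<'E'
from h import *
import pickle
p=arm.camera_params('wrist');im=arm.get_image('wrist');cv2.imwrite('pics/w3.png',im[:,:,::-1])
pickle.dump(p,open('w3.pkl','wb'))
s=arm.read_state();print(s['clock'],s['position'],s['ee_rot'],s['gripper_width'])
for c in('yellow','red'): print(c,blobs(mask(im,c),3,30))
y=blobs(mask(im,'yellow'))[0][1];print(plane(p,y,100))
for a,cc,b in blobs(mask(im,'red'),2,30): print(plane(p,cc,100))
x,y=map(int,y);x0,y0=x-65,max(0,y-55);print('crop origin',x0,y0)
q=pickle.load(open('w1.pkl','rb'));T=np.array([563.2,-13.8,260.6])
for o in((11,12,0),(11,-12,0),(-11,12,0),(0,0,0)): print('tip',o,proj(q,T+o))
w=cv2.imread('pics/w1.png')
cv2.imwrite('pics/crop3.png',cv2.hconcat([cv2.resize(im[y0:y0+110,x0:x0+130,::-1],None,fx=3,fy=3),cv2.resize(w[200:310,245:395],None,fx=3,fy=3)]))
E
```

```text
7.25 [560.63009169  58.77689682 220.2649708 ] [ 9.55207173e-01  2.95937903e-01 -1.19381329e-04  2.15714289e-05] 59.68158467661369
yellow [(605, [317.7, 80.8], [307, 67, 22, 29])]
red [(255, [341.0, 81.3], [336, 66, 10, 31]), (246, [294.4, 80.5], [291, 65, 9, 32])]
[630.51410099 106.61447356 100.        ]
[639.54090094  92.89787802 100.        ]
[621.3827325  120.24756069 100.        ]
crop origin 252 25
tip (11, 12, 0) [290.71074856 249.07544538]
tip (11, -12, 0) [344.90483022 249.02846671]
tip (-11, 12, 0) [291.80125915 292.53835727]
tip (0, 0, 0) [317.79734896 271.23871583]
```

View pics/crop3.png

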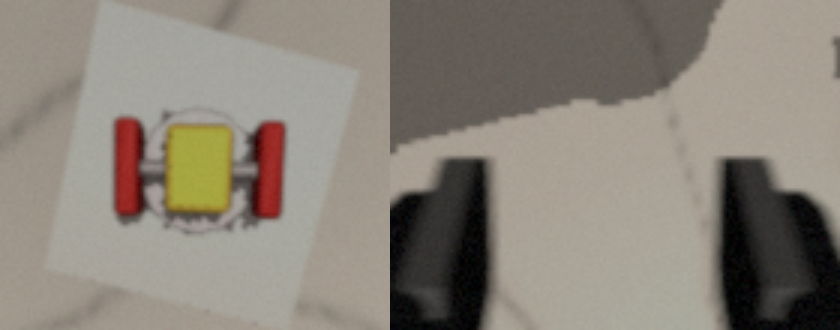

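Emit:
servo_tool(
  rows=[
    [[60,42,0,30,0,0,0.015],[60,84,0,60,0,0,0.015],[60,84,0,90,0,0,0.015],[60,84,0,120,0,0,0.015],[60,84,0,140,0,0,0.015],[60,84,0,150,0,0,0.015],[60,84,0,154,0,0,0.015],[60,84,0,154,0,0,0.015]],
  ],
)

```text
clock: 8.25
position: [630.8, 106.7, 66.9]
ee_rot: [0.957, 0.289, 0.0, 0.0]
contact_force: [-0.2, 0.7, 0.3]
gripper_width: 60.1
grasp_force: 0.0
```

```bash
python3 - <<'E'
from h import *
s=arm.read_state();print(s['position'],s['ee_rot'],s['contact_force'])
for n in('side','top'):
    p=arm.camera_params(n);im=cv2.imread(f'pics/{n}0.png')[:,:,::-1].copy()
    print(n,'ring',proj(p,(625.6,-135,86)),blobs(mask(im,'orange'),2,30)[-1][1],'pin',proj(p,(630.5,106.6,98)),blobs(mask(im,'yellow'),1)[0][1])
E
```

```text
[630.80759254 106.74741454  66.85823536] [9.57338498e-01 2.88968423e-01 4.99879479e-04 3.91076015e-05] [-0.22621626  0.6559073   0.33513784]
side ring [324.18567429 165.95210664] [325.5, 165.6] pin [316.61252212 240.03835297] [317.2, 240.9]
top ring [359.63140426 207.51873523] [360.2, 207.5] pin [268.89264513 215.85511034] [269.4, 216.1]
```

Emit:
servo_tool(
  rows=[
    [[20,0,0,0,0,0,0],[20,0,0,0,0,0,0],[20,0,0,0,0,0,0],[20,0,0,0,0,0,0],[20,0,0,0,0,0,0],[20,0,0,0,0,0,0]],
  ],
)

```text
clock: 9.0
position: [631.5, 107.3, 69.0]
ee_rot: [0.957, 0.29, 0.002, 0.0]
contact_force: [-2.4, -0.6, 7.3]
gripper_width: 27.4
grasp_force: 61.2
```

Emit:
servo_tool(
  rows=[
    [[20,0,0,-5,0,0,0],[20,0,0,-12,0,0,0],[20,0,0,-25,0,0,0],[20,0,0,-45,0,0,0],[20,0,0,-70,0,0,0],[20,0,0,-95,0,0,0],[20,0,0,-110,0,0,0],[20,0,0,-115,0,0,0],[20,0,0,-115,0,0,0]],
  ],
)

```text
clock: 10.12
position: [630.1, 107.0, 180.9]
ee_rot: [0.957, 0.289, -0.0, -0.0]
contact_force: [-0.7, 0.2, -1.7]
gripper_width: 27.1
grasp_force: 59.4
```

```bash
python3 - <<'E'
from h import *
import pickle
p=arm.camera_params('wrist');im=arm.get_image('wrist');cv2.imwrite('pics/w4.png',im[:,:,::-1]);pickle.dump(p,open('w4.pkl','wb'))
s=arm.read_state();print(s['clock'],s['position'],s['ee_rot'],s['gripper_width'],s['contact_force'],s['grasp_force'])
for c in('yellow','red'): print(c,blobs(mask(im,c),3,30))
E
```

```text
10.175 [629.88223202 106.92941489 180.33192718] [ 9.57313119e-01  2.89051659e-01 -8.49634637e-04 -9.23821455e-05] 27.560735863136472 [ 0.03018452  0.47620631 -1.81680988] 59.38009858131409
yellow [(1683, [315.9, 310.5], [296, 288, 41, 46])]
red [(1141, [345.2, 295.7], [336, 252, 19, 86]), (1119, [286.6, 295.9], [278, 252, 19, 86])]
```

View pics/w4.png

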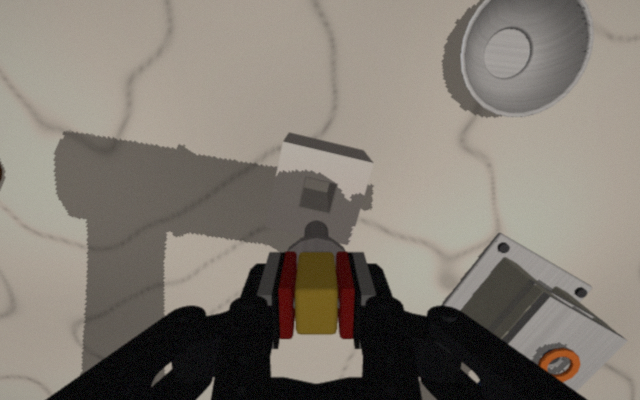

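The pin is held square between the pads (red plates at columns 287 and 345, shank straight ahead), and the rest's hole at (318,195) is empty. I carry it over the bore.

Emit:
servo_tool(
  rows=[
    [[20,-20,29,0,0,0,0.08],[20,-50,72,0,0,0,0.2],[20,-80,116,0,0,0,0.32],[20,-110,159,0,0,0,0.44],[20,-130,188,0,0,0,0.524],[20,-137,198,0,0,0,0.524],[20,-137.5,199,0,0,0,0.524],[20,-137.5,199,0,0,0,0.524]],
  ],
)

```text
clock: 11.18
position: [626.1, -133.8, 180.9]
ee_rot: [0.999, 0.032, -0.0, -0.0]
contact_force: [-0.6, 0.4, -0.6]
gripper_width: 27.2
grasp_force: 59.4
```

```bash
python3 - <<'E'
from h import *
s=arm.read_state();T=s['position'];print(s['clock'],T,s['ee_rot'],s['gripper_width'],s['contact_force'])
ims=[]
for n in('side','top'):
    p=arm.camera_params(n);im=arm.get_image(n)
    m=mask(im,'yellow')
    print(n,'yellow',blobs(m,2),'red',blobs(mask(im,'red'),3),'orange',blobs(mask(im,'orange'),2,8),'pred head',proj(p,T+[0,0,14.5]),'ring',proj(p,(625.3,-135,88)),'nose',proj(p,T+[0,0,-57]))
    u,v=map(int,proj(p,(625,-135,120)));ims.append(cv2.resize(im[v-40:v+40,u-50:u+50,::-1],None,fx=4,fy=4))
cv2.imwrite('pics/c5.png',cv2.hconcat(ims))
E
```

```text
11.175 [ 626.14080178 -133.77482659  180.90838314] [ 9.99484356e-01  3.21083465e-02 -2.48638686e-04 -1.17913668e-04] 27.217047740816447 [-0.56422874  0.39901164 -0.5642846 ]
side yellow [] red [(41, [367.0, 174.1], [364, 171, 7, 7])] orange [(284, [399.9, 380.3], [389, 371, 24, 19]), (54, [325.6, 165.4], [320, 161, 12, 9])] pred head [323.86291559 134.1101974 ] ring [324.29914907 165.41463895] nose [323.92564344 155.74136187]
top yellow [] red [(18, [355.9, 249.8], [355, 247, 3, 7])] orange [(12, [38.9, 368.0], [38, 366, 3, 5])] pred head [363.66962088 199.01987278] ring [359.72259652 207.49146955] nose [360.60588034 204.68265063]
```

View pics/c5.png

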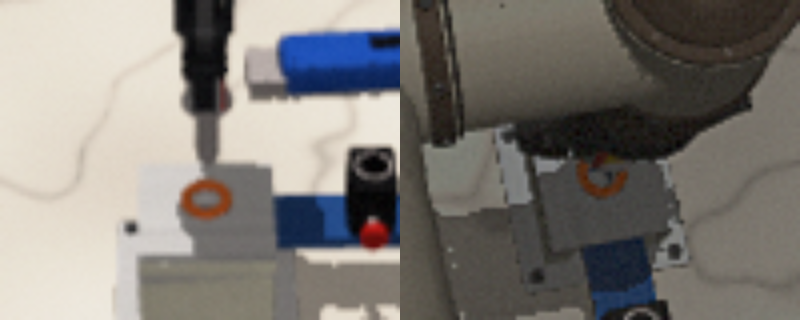

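Side crop: the nose tip is at (207,162) directly above the ring centre at (207,200), so x lines up. Top crop: the ring is at (602,176) with the pin over it. I nudge y by 1 mm and lower gently.

Emit:
servo_tool(
  rows=[
    [[20,-0.5,1,8,0,0,0],[20,-0.5,1,18,0,0,0],[20,-0.5,1,28,0,0,0],[20,-0.5,1,36,0,0,0],[20,-0.5,1,41,0,0,0],[20,-0.5,1,45,0,0,0],[20,-0.5,1,48,0,0,0],[20,-0.5,1,48,0,0,0]],
  ],
)

```text
clock: 12.28
position: [625.6, -135.8, 133.2]
ee_rot: [1.0, 0.031, -0.0, -0.0]
contact_force: [0.4, 0.4, -2.1]
gripper_width: 27.2
grasp_force: 59.4
```

Emit:
servo_tool(
  rows=[
    [[20,0,0,2,0,0,0],[20,0,0,4,0,0,0],[20,0,0,6,0,0,0],[20,0,0,8,0,0,0],[20,0,0,8,0,0,0]],
  ],
)

```text
clock: 12.9
position: [625.9, -135.9, 125.1]
ee_rot: [1.0, 0.031, 0.0, 0.0]
contact_force: [0.4, -0.5, -2.1]
gripper_width: 27.2
grasp_force: 59.2
```

Emit:
servo_tool(
  rows=[
    [[20,0,0,2,0,0,0],[20,0,0,4,0,0,0],[20,0,0,6,0,0,0],[20,0,0,8,0,0,0],[20,0,0,8,0,0,0]],
  ],
)

```text
clock: 13.52
position: [625.9, -135.9, 117.1]
ee_rot: [1.0, 0.031, 0.0, 0.0]
contact_force: [1.6, -1.0, -1.7]
gripper_width: 27.5
grasp_force: 59.3
```

Emit:
servo_tool(
  rows=[
    [[20,0,0,2,0,0,0],[20,0,0,4,0,0,0],[20,0,0,6,0,0,0],[20,0,0,8,0,0,0],[20,0,0,10,0,0,0],[20,0,0,10,0,0,0]],
  ],
)

```text
clock: 14.28
position: [625.8, -135.9, 107.0]
ee_rot: [1.0, 0.031, 0.0, 0.0]
contact_force: [2.9, -1.8, -2.3]
gripper_width: 27.4
grasp_force: 59.4
```

Emit:
servo_tool(
  rows=[
    [[20,0,0,1.5,0,0,0],[20,0,0,3,0,0,0],[20,0,0,4.5,0,0,0],[20,0,0,6,0,0,0],[20,0,0,6,0,0,0]],
  ],
)

```text
clock: 14.9
position: [625.8, -135.8, 101.1]
ee_rot: [1.0, 0.031, 0.0, 0.0]
contact_force: [3.2, -1.8, 0.3]
gripper_width: 26.9
grasp_force: 59.5
```

Emit:
servo_tool(
  rows=[
    [[20,0.8,0.5,0,0,0,0],[20,0.8,0.5,1,0,0,0],[20,0.8,0.5,2,0,0,0],[20,0.8,0.5,2,0,0,0]],
  ],
)

```text
clock: 15.4
position: [625.9, -136.2, 98.7]
ee_rot: [1.0, 0.031, -0.001, -0.0]
contact_force: [0.9, -0.1, -1.3]
gripper_width: 27.4
grasp_force: 59.3
```

Emit:
servo_tool(
  rows=[
    [[20,0,0,1,0,0,0],[20,0,0,2,0,0,0],[20,0,0,2,0,0,0]],
  ],
)

```text
clock: 15.78
position: [625.9, -136.3, 97.0]
ee_rot: [1.0, 0.031, -0.001, -0.0]
contact_force: [-0.4, 1.1, -1.2]
gripper_width: 27.5
grasp_force: 59.5
```

Emit:
servo_tool(
  rows=[
    [[20,0,0,1,0,0,0],[20,0,0,2,0,0,0],[20,0,0,2,0,0,0]],
  ],
)

```text
clock: 16.15
position: [626.1, -136.3, 95.2]
ee_rot: [1.0, 0.031, -0.0, -0.0]
contact_force: [-1.0, -0.0, 0.6]
gripper_width: 27.6
grasp_force: 59.8
```

```bash
python3 - <<'E'
from h import *
s=arm.read_state();print(s['clock'],s['position'],s['contact_force'])
p=arm.camera_params('wrist');im=arm.get_image('wrist');T=s['position']
print('ring pred',proj(p,(625.5,-135,88)))
im2=arm.get_image('side');q=arm.camera_params('side');u,v=map(int,proj(q,(625,-135,110)))
a=cv2.resize(im[180:380,200:440,::-1],(480,400));b=cv2.resize(im2[v-33:v+33,u-25:u+25,::-1],(303,400),interpolation=cv2.INTER_CUBIC)
cv2.imwrite('pics/c6.png',cv2.hconcat([a,b]))
E
```

```text
16.15 [ 626.1477408  -136.2964076    95.24774225] [-0.9792989  -0.04546074  0.55615981]
ring pred [315.43781748 264.41878617]
```

View pics/c6.png

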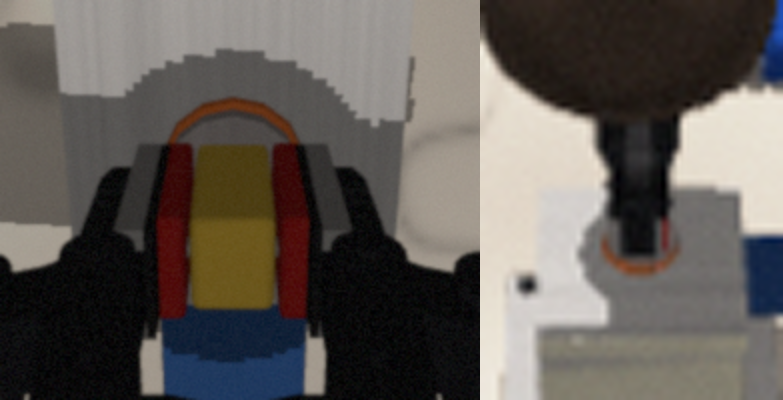

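Left crop: the collar sits on the orange ring (arc at (233,105)). The vertical force has started to rise, so contact was at TCP z of about 97, and I press to about 92.5.

Emit:
servo_tool(
  rows=[
    [[20,0,0,0.5,0,0,0],[20,0,0,1,0,0,0],[20,0,0,1.5,0,0,0],[20,0,0,1.5,0,0,0],[20,0,0,1.5,0,0,0]],
  ],
)

```text
clock: 16.88
position: [626.4, -136.3, 93.8]
ee_rot: [1.0, 0.031, -0.0, 0.0]
contact_force: [-1.1, 0.5, 1.1]
gripper_width: 27.3
grasp_force: 60.0
```

Emit:
servo_tool(
  rows=[
    [[20,0,0,0.5,0,0,0],[20,0,0,1,0,0,0],[20,0,0,1,0,0,0],[20,0,0,1,0,0,0]],
  ],
)

```text
clock: 17.38
position: [626.4, -136.3, 92.8]
ee_rot: [1.0, 0.031, -0.0, 0.0]
contact_force: [-2.1, -0.2, 2.7]
gripper_width: 27.4
grasp_force: 60.1
```

Emit:
servo_tool(
  rows=[
    [[20,0,0,0.5,0,0,0],[20,0,0,0.5,0,0,0],[20,0,0,0.5,0,0,0]],
  ],
)

```text
clock: 17.75
position: [626.4, -136.3, 92.3]
ee_rot: [1.0, 0.031, -0.0, 0.0]
contact_force: [-2.7, -0.6, 1.5]
gripper_width: 27.4
grasp_force: 60.2
```

Emit:
servo_tool(
  rows=[
    [[29,0,0,0.3,0,0,0],[30,0,0,0.5,0,0,0],[32,0,0,0.7,0,0,0],[34,0,0,1.0,0,0,0],[36,0,0,1.2,0,0,0],[38,0,0,1.5,0,0,0],[40,0,0,1.5,0,0,0],[44,0,0,1.5,0,0,0],[50,0,0,1.5,0,0,0],[60,0,0,1.5,0,0,0]],
  ],
)

```text
clock: 19.0
position: [626.7, -136.2, 90.6]
ee_rot: [1.0, 0.031, 0.0, -0.0]
contact_force: [0.1, 0.5, -0.0]
gripper_width: 59.7
grasp_force: 0.0
```

Emit:
servo_tool(
  rows=[
    [[60,0,0,-10,0,0,0],[60,0,0,-30,0,0,0],[60,0,0,-60,0,0,0],[60,0,0,-90,0,0,0],[60,-40,0,-120,0,0,0],[60,-80,0,-130,0,0,0],[60,-80,0,-130,0,0,0],[60,-80,0,-130,0,0,0]],
  ],
)

```text
clock: 20.0
position: [547.1, -141.3, 221.5]
ee_rot: [1.0, 0.031, 0.001, 0.0]
contact_force: [0.6, 0.4, -0.4]
gripper_width: 60.2
grasp_force: 0.0
```

```bash
python3 - <<'E'
from h import *
s=arm.read_state();T=s['position'];print(s['clock'],T,s['contact_force'])
w=arm.get_image('wrist');p=arm.camera_params('wrist');si=arm.get_image('side');q=arm.camera_params('side');t=arm.get_image('top');tp=arm.camera_params('top')
print('wrist y',blobs(mask(w,'yellow'),1),'r',blobs(mask(w,'red'),3,30))
A=blobs(mask(si,'yellow'),1)[0][1];B=blobs(mask(t,'yellow'),1)
print('side y',A,blobs(mask(si,'red'),3),'top',B)
for z in (109,112,118): print(z,'side head pred',proj(q,(625.6,-135.3,z)))
if B: print(cross(q,A,tp,B[0][1]))
print('wrist ray plane 125.5',plane(p,blobs(mask(w,'yellow'),1)[0][1],125.5))
u,v=map(int,proj(q,(625,-135,95)));X,Y=map(int,blobs(mask(w,'yellow'),1)[0][1])
Y=max(Y,60)
cv2.imwrite('pics/c7.png',cv2.hconcat([cv2.resize(w[Y-60:Y+60,X-60:X+60,::-1],(400,400)),cv2.resize(si[v-25:v+25,u-25:u+25,::-1],(400,400),interpolation=cv2.INTER_CUBIC)]))
E
```

```text
20.0 [ 547.14178092 -141.32081859  221.45648357] [ 0.59310337  0.40538034 -0.41273762]
wrist y [(704, [315.9, 89.9], [304, 75, 24, 31])] r [(314, [290.4, 89.5], [286, 73, 11, 34]), (311, [341.2, 89.5], [336, 73, 11, 34]), (186, [275.5, 222.6], [271, 213, 10, 20])]
side y [325.2, 155.1] [(80, [325.5, 163.5], [322, 159, 8, 10]), (38, [367.0, 174.5], [364, 172, 7, 6]), (23, [325.5, 151.0], [322, 150, 8, 3])] top []
109 side head pred [324.17702943 159.54776742]
112 side head pred [324.17513586 158.70685897]
118 side head pred [324.17132285 157.01354977]
wrist ray plane 125.5 [ 625.10042169 -135.15052884  125.5       ]
```

View pics/c7.png

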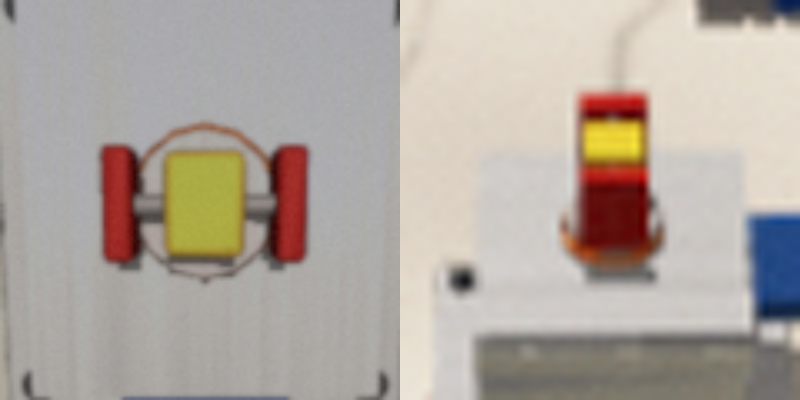

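The pin stands in the dock with its collar on the ring. Both red buttons are fully out (separation 50.8 px against 51.3 expected when free at locked height), so the balls are out below the lower plate. The robot is clear.

```bash
python3 -c "
from bench import arm
print(arm.job_done())"
```

```text
the job is handed in; nothing more can be done
None
```

I pushed the foot to its stop and put the pin through the lined-up holes; its buttons sprang back out, so it should be locked. I handed the job in at about 20 s with the arm clear; the last pictures fit a locked pin, but I couldn't see the balls, and no verdict came back.

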